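# Level the chews and bring the ball cover over the feeder

### The job

Spread the heaped chew blocks in the teal feeder into one even layer lying on its floor, two blocks in each of its three marked strips. Then lift the white dished cover by its bar handle and, in the air, turn it a quarter turn so that its orange tabs line up with the feeder's orange clips, keeping it level and the loose red ball in its middle. Finish while still holding it, level and still, centred over the feeder a few centimetres above the rim (not touching it) for the groomer to clip on; leave the grooming things alone.

Things in the scene. Friction and masses are not known exactly. Their poses are not given: they have to be found in the camera images.
- tray: Fixed stainless tray, 460 (x) x 760 (y) mm, floor 4 mm thick, rim 12 mm high. Origin: centre of its underside, on the table. All listed things stand on its floor, 4 mm above the table.
- feeder: Fixed teal square open trough, 160 x 160 mm outside, 150 x 150 inside, 35 high, floor 5 thick. Origin: centre of its underside, z up. White lines on floor and rim at its x = -25 and +25 mm mark three 50 mm strips running along its y. Orange clips stand out 10 mm on its +y and -y walls, at x = 0.
- chew0: Brown chew block, a 28 mm cube, 18 g, loose; one of six alike. Origin: the cube's centre. The six start heaped in the feeder's -x strip, sides about parallel to the feeder's. Starts on the floor, one of a pair at about feeder x -58 mm, side by side along the feeder's y with a 3 mm gap.
- chew1: Brown chew block, a 28 mm cube, 18 g, loose; one of six alike. Origin: the cube's centre. Starts on the floor, one of a pair at about feeder x -58 mm, side by side along the feeder's y with a 3 mm gap.
- chew2: Brown chew block, a 28 mm cube, 18 g, loose; one of six alike. Origin: the cube's centre. Starts on the floor, one of a pair at about feeder x -27 mm, side by side along the feeder's y with a 3 mm gap.
- chew3: Brown chew block, a 28 mm cube, 18 g, loose; one of six alike. Origin: the cube's centre. Starts on the floor, one of a pair at about feeder x -27 mm, side by side along the feeder's y with a 3 mm gap.
- chew4: Brown chew block, a 28 mm cube, 18 g, loose; one of six alike. Origin: the cube's centre. Starts on top of the four others, at about feeder x -42 mm, one of a pair side by side along the feeder's y with a 3 mm gap.
- chew5: Brown chew block, a 28 mm cube, 18 g, loose; one of six alike. Origin: the cube's centre. Starts on top of the four others, at about feeder x -42 mm, one of a pair side by side along the feeder's y with a 3 mm gap.
- dish: Loose white dished cover, 156 mm across, 30 mm high, about 0.28 kg. Inside: a small flat of about 8 mm radius, 8 mm above its underside, then 17 to 23 degree slopes up to the rim. Bar handle along its x on posts 72 mm from the middle; orange tabs at +y and -y, to 90 mm. Origin: centre of its underside. Starts with its x at about a right angle to the feeder's x; must end parallel, either way round.
- dish_bar (a point): Centre of the cover's straight handle bar: bar 152 mm long along the cover's x, 14 mm wide (y), 18 mm tall (z), the point lies 100 mm above the cover's underside. Axes as the cover's.
- dish_middle (a point): Point on the cover's axis, 23 mm above its underside: where the ball's centre is when it rests in the middle.
- ball_center (a point): Centre of the loose red ball, 30 mm across, 25 g, lying in the middle of the cover.
- brush: Pet brush with press button and pins up, about 62 x 205 x 28 mm, lying on the tray along its y; leave it alone.
- comb: Chrome comb, 34 x 170 x 6 mm, lying on the tray along its y; leave it alone.
- curry: Mustard silicone curry brush, 70 x 120 x 27 mm; leave it alone.
- jar: Closed blue ceramic jar, 74 mm across, 90 mm tall; leave it alone.
- cup: Empty green polypropylene cup, 72 mm across the rim, 85 mm tall; leave it alone.

How it is judged:
On the way, in this order (a step that is already met when the one before it is completed fails the run):
1. all six blocks lie in one layer on the feeder's floor, two in each strip ((x of each of chew1, chew0 in the frame of feeder below -0.025 m or x of each of chew2, chew0 in the frame of feeder below -0.025 m or x of each of chew2, chew1 in the frame of feeder below -0.025 m or x of each of chew3, chew0 in the frame of feeder below -0.025 m or x of each of chew3, chew1 in the frame of feeder below -0.025 m or x of each of chew3, chew2 in the frame of feeder below -0.025 m or x of each of chew4, chew0 in the frame of feeder below -0.025 m or x of each of chew4, chew1 in the frame of feeder below -0.025 m or x of each of chew4, chew2 in the frame of feeder below -0.025 m or x of each of chew4, chew3 in the frame of feeder below -0.025 m or x of each of chew5, chew0 in the frame of feeder below -0.025 m or x of each of chew5, chew1 in the frame of feeder below -0.025 m or x of each of chew5, chew2 in the frame of feeder below -0.025 m or x of each of chew5, chew3 in the frame of feeder below -0.025 m or x of each of chew5, chew4 in the frame of feeder below -0.025 m) and ((x of chew1 in the frame of feeder between -0.025 and 0.025 m and x of chew0 in the frame of feeder between -0.025 and 0.025 m) or (x of chew2 in the frame of feeder between -0.025 and 0.025 m and x of chew0 in the frame of feeder between -0.025 and 0.025 m) or (x of chew2 in the frame of feeder between -0.025 and 0.025 m and x of chew1 in the frame of feeder between -0.025 and 0.025 m) or (x of chew3 in the frame of feeder between -0.025 and 0.025 m and x of chew0 in the frame of feeder between -0.025 and 0.025 m) or (x of chew3 in the frame of feeder between -0.025 and 0.025 m and x of chew1 in the frame of feeder between -0.025 and 0.025 m) or (x of chew3 in the frame of feeder between -0.025 and 0.025 m and x of chew2 in the frame of feeder between -0.025 and 0.025 m) or (x of chew4 in the frame of feeder between -0.025 and 0.025 m and x of chew0 in the frame of feeder between -0.025 and 0.025 m) or (x of chew4 in the frame of feeder between -0.025 and 0.025 m and x of chew1 in the frame of feeder between -0.025 and 0.025 m) or (x of chew4 in the frame of feeder between -0.025 and 0.025 m and x of chew2 in the frame of feeder between -0.025 and 0.025 m) or (x of chew4 in the frame of feeder between -0.025 and 0.025 m and x of chew3 in the frame of feeder between -0.025 and 0.025 m) or (x of chew5 in the frame of feeder between -0.025 and 0.025 m and x of chew0 in the frame of feeder between -0.025 and 0.025 m) or (x of chew5 in the frame of feeder between -0.025 and 0.025 m and x of chew1 in the frame of feeder between -0.025 and 0.025 m) or (x of chew5 in the frame of feeder between -0.025 and 0.025 m and x of chew2 in the frame of feeder between -0.025 and 0.025 m) or (x of chew5 in the frame of feeder between -0.025 and 0.025 m and x of chew3 in the frame of feeder between -0.025 and 0.025 m) or (x of chew5 in the frame of feeder between -0.025 and 0.025 m and x of chew4 in the frame of feeder between -0.025 and 0.025 m)) and (x of each of chew1, chew0 in the frame of feeder above 0.025 m or x of each of chew2, chew0 in the frame of feeder above 0.025 m or x of each of chew2, chew1 in the frame of feeder above 0.025 m or x of each of chew3, chew0 in the frame of feeder above 0.025 m or x of each of chew3, chew1 in the frame of feeder above 0.025 m or x of each of chew3, chew2 in the frame of feeder above 0.025 m or x of each of chew4, chew0 in the frame of feeder above 0.025 m or x of each of chew4, chew1 in the frame of feeder above 0.025 m or x of each of chew4, chew2 in the frame of feeder above 0.025 m or x of each of chew4, chew3 in the frame of feeder above 0.025 m or x of each of chew5, chew0 in the frame of feeder above 0.025 m or x of each of chew5, chew1 in the frame of feeder above 0.025 m or x of each of chew5, chew2 in the frame of feeder above 0.025 m or x of each of chew5, chew3 in the frame of feeder above 0.025 m or x of each of chew5, chew4 in the frame of feeder above 0.025 m) and z of chew0 in the frame of feeder between 0.012 and 0.0225 m and y of chew0 in the frame of feeder between -0.075 and 0.075 m and x of chew0 in the frame of feeder between -0.075 and 0.075 m and z of chew1 in the frame of feeder between 0.012 and 0.0225 m and y of chew1 in the frame of feeder between -0.075 and 0.075 m and x of chew1 in the frame of feeder between -0.075 and 0.075 m and z of chew2 in the frame of feeder between 0.012 and 0.0225 m and y of chew2 in the frame of feeder between -0.075 and 0.075 m and x of chew2 in the frame of feeder between -0.075 and 0.075 m and z of chew3 in the frame of feeder between 0.012 and 0.0225 m and y of chew3 in the frame of feeder between -0.075 and 0.075 m and x of chew3 in the frame of feeder between -0.075 and 0.075 m and z of chew4 in the frame of feeder between 0.012 and 0.0225 m and y of chew4 in the frame of feeder between -0.075 and 0.075 m and x of chew4 in the frame of feeder between -0.075 and 0.075 m and z of chew5 in the frame of feeder between 0.012 and 0.0225 m and y of chew5 in the frame of feeder between -0.075 and 0.075 m and x of chew5 in the frame of feeder between -0.075 and 0.075 m), for 0.2 s.
2. the cover is lifted at least 40 mm above the tray, not yet turned (z of dish in the frame of tray above 0.044 m and angle between the x axis of dish and the x axis of feeder, either way round above 1 rad), for 0.1 s.
At the end, for the whole second after the job is handed in: Blocks in one layer, two centres per strip. Cover held in the fingers over the feeder: within 20 mm of centre, underside 10-95 mm above the rim, bar along the feeder's x within 0.14 rad, level within 0.1 rad, still, touching nothing else, ball within 18 mm of the middle (all of step 1 and horizontal distance between dish and feeder below 0.02 m and z of dish in the frame of feeder between 0.045 and 0.13 m and angle between the x axis of dish and the x axis of feeder, either way round below 0.14 rad and angle between dish's own z axis and vertical below 0.1 rad and distance between ball_center and dish_middle below 0.018 m and linear speed of dish below 0.03 m/s and angular speed of dish below 0.2 rad/s and contact force between the fingers and dish above 2 N and contact force between dish and feeder below 0.1 N); the arm keeps its last pose, push and grip.
It fails at once if the ball strays more than 28 mm from the cover's middle (distance between ball_center and dish_middle above 0.028 m).
It fails at once if the cover is tipped by more than 0.2 rad (angle between dish's own z axis and vertical above 0.2 rad).
It fails at once if a grooming thing (brush, comb, curry brush, jar, cup) is moved more than 25 mm (distance of any of brush, comb, curry, jar, cup from where it was at the start of the episode above 0.025 m).
It also fails if it takes over 61 s, if anything falls off the work surface, if the arm or the gripper's body presses on something with over 40 N, if the wrist force passes 120 N, or if a joint passes its speed limit or range.

### The arm

A 6-joint arm with a two-finger parallel gripper is mounted at the origin on the work surface. World frame = base frame: x ahead of the robot, y to its left, z up, the work surface at z = 0. Lengths are in m, angles in rad, forces in N, time in s.
With the tool pointing down it reaches from about 0.375 to 0.975 m from the base axis. Payload 3.8 kg.
Tool frame: the origin (TCP) lies midway between the tips of the shut fingers; the grasp point (between the pads) lies 19 mm behind it (ctrl.tcp_to_grasp is the distance from the TCP to the grasp point, in m); z points along the fingers, y is the line along which they close (so a half turn about z gives the same grasp; the last joint's range is limited). The gripper opens to 88 mm and grips with 3 to 60 N. Pads are 18 mm wide; open, the fingers measure 123 mm over their backs; the gripper's body (75 mm by 187 mm) begins 45 mm behind the grasp point.
Start: joints at [-1.251, 0.264, 1.604, -0, 1.274, -0.037], TCP at [0.236, -0.632, 0.239] pointing down, gripper open.
Joint ranges: [-2.63, 2.63], [-0.94, 2.18], [0.31, 2.57], [-1.31, 4.45], [0, 2.66], [-2.55, 2.55]. Speed limits (rad/s): [2.57, 2.57, 3.14, 3.14, 3.14, 3.14].

### API

Orientations are given as a unit quaternion [w, x, y, z].
In Python, from rig import ctrl gives the robot as it stands.
- The arm moves only by the tool drive_tool, never from a script. Its argument "commands" is a list that holds one entry, the list of rows, each a list of 7 numbers: the shift along the tool's x, y, z in mm, then the turn, a rotation vector about the tool's x, y, z in degrees, then the opening, from 0 (shut) to 1 (fully open). A call has 1 to 8 rows; each row is the pose to reach, as a shift and turn from the pose commanded when the call began, along the tool's axes at that moment; what a row does not reach only later rows make up. A row lasts 1/12 s, in which the tool goes at most 41.7 mm and 7.16 degrees, less where a joint would pass 70% of its speed; a pose out of reach is approached as far as the arm can. A call with a gripper value outside its range is refused whole. The fingers move at their own pace and stop on an object; "newtons" is the grip in N (left out, the last holds). Time passes only in rows, so rows that repeat a pose let the fingers close. It gives the time, the measured TCP pose, the force, the opening and the grip force at its end, in the units of the state.
- ctrl.get_obs(): the state, without advancing time (a new reading comes with each control period).
- ctrl.snapshot(name): name is "scene" or "top" or "wrist"; returns the picture (384x512x3 uint8, red, green, blue); there is no depth.
- ctrl.camera_model(name): a dict with "intrinsics" (3x3 intrinsics, pixels), "R" (3x3) and "t" (3): a world point X has camera coordinates R X + t. Camera axes: x right, y down, z forward; pixel columns grow to the right and rows downward; lengths in m; the calibration is good to about 2 mm. A picture is of the moment at which its call begins: read the wrist's pose just before it. camera_model takes no time and is no camera call; for the wrist camera it gives the pose at the moment of the call.
- ctrl.sign_off(): hands the job in; it is judged then, once.
Trained networks look in the newest picture that a camera, given by its name, has taken for a name from the list of things; names that differ only in an ending like _2 or _b are one class to them, and where a whole thing is asked for, a point or a joint stands for the part that bears it (a point fixed in the world has none). Each returns a list of dicts, best first, with "confidence" (0 to 1); they miss things now and then, are a little off and sometimes report something else, mostly with a low value. They report only what shows in the picture. A call takes as long as a camera call.
- ctrl.silhouettes(camera, query): "mask" (384x512 bool, what is visible of it) and "location" ([column, row] in pixels, amid what is visible of it).
The state is a dict: "time": time; "qpos": joint angles; "qd": joint speeds; "joint_torque": joint torques, N m; "ee_pos": TCP position; "tool_rot": TCP orientation; "force": force on the tool from outside, world axes, zero at the start; "moment": the same for the moment, N m; "gripper_width": finger opening in m; "grip_force": force on a finger pad.
Only numpy, scipy, OpenCV 4.12 (cv2) and the standard library are available. Lean on these libraries where they do the work, as an engineer would, in place of code of your own. Each camera call takes 0.05 s, during which the arm holds its last target. There are 200 camera calls.

## Working session

There is one attempt and no reset: what is moved stays moved. The work goes in short steps, Python scripts to look and compute and a tool call to move; the robot and the scene stay as the last step left them, time stands still between calls to the robot, and variables do not carry over. Pictures are saved under pics/ and viewed, at most 10 in all, crops included, and the job is handed in when it is done.

Besides the shell and the picture viewer there is one more tool, called after "Request:" as name(argument=value, ...) on one line, values as JSON. drive_tool: Moves the arm, as the interface text tells. Its arguments: {"type":"object","properties":{"commands":{"type":"array"},"newtons":{"type":"number"}},"required":["commands"]}

```bash
mkdir -p pics
cat > h.py <<'E'
import numpy as np, cv2
from rig import ctrl
def ray(cam,px,z):
    m=ctrl.camera_model(cam);K,R,t=[np.array(m[k]) for k in("intrinsics","R","t")]
    d=R.T@np.linalg.solve(K,[px[0],px[1],1]);c=-R.T@t
    return c+d*(z-c[2])/d[2]
def proj(cam,X):
    m=ctrl.camera_model(cam);K,R,t=[np.array(m[k]) for k in("intrinsics","R","t")]
    p=K@(R@np.array(X)+t);return p[:2]/p[2]
def snap(cam,name=None):
    im=ctrl.snapshot(cam)
    if name: cv2.imwrite(f"pics/{name}.png",cv2.cvtColor(im,cv2.COLOR_RGB2BGR))
    return im
E
python3 - <<'E'
from h import *
snap("top","top0");
for q,z in (("feeder",.039),("dish_bar",.113),("dish",.034),("chew0",.066),("ball_center",.027),("jar",.09),("cup",.08),("brush",.02)):
    for d in ctrl.silhouettes("top",q)[:6]:
        r=cv2.minAreaRect(np.argwhere(d["mask"])[:,::-1].astype(np.float32))
        print(q,round(d["confidence"],2),d["location"],ray("top",d["location"],z).round(3),"rect",np.round(r[0]),np.round(r[1]),round(r[2],1),ray("top",r[0],z).round(3))
snap("scene","scene0")
o=ctrl.get_obs();print(o["ee_pos"],o["tool_rot"],o["gripper_width"],ctrl.tcp_to_grasp)
E
```

```text
feeder 0.81 [301.9, 210.0] [ 0.561 -0.104  0.039] rect [300. 216.] [73. 67.] 2.5 [ 0.547 -0.1    0.039]
dish_bar 0.96 [201.2, 213.3] [0.558 0.133 0.113] rect [204. 213.] [62. 63.] 45.0 [0.558 0.127 0.113]
dish 0.62 [200.5, 213.4] [0.559 0.144 0.034] rect [204. 214.] [62. 62.] 45.0 [0.559 0.136 0.034]
chew0 0.49 [292.7, 242.2] [ 0.485 -0.077  0.066] rect [296. 241.] [ 4. 11.] 90.0 [ 0.487 -0.083  0.066]
chew0 0.48 [308.0, 232.4] [ 0.507 -0.114  0.066] rect [310. 234.] [11. 11.] 90.0 [ 0.504 -0.117  0.066]
chew0 0.44 [309.0, 245.4] [ 0.476 -0.115  0.066] rect [308. 242.] [ 5. 12.] 90.0 [ 0.483 -0.113  0.066]
ball_center 0.61 [210.0, 205.6] [0.578 0.121 0.027] rect [206. 208.] [3. 5.] 90.0 [0.571 0.132 0.027]
jar 0.81 [121.2, 169.6] [0.666 0.321 0.09 ] rect [118. 173.] [30. 35.] 90.0 [0.658 0.328 0.09 ]
cup 0.86 [386.1, 238.8] [ 0.487 -0.293  0.08 ] rect [389. 238.] [35. 30.] 33.7 [ 0.489 -0.299  0.08 ]
brush 0.94 [248.9, 146.4] [0.723 0.021 0.02 ] rect [262. 149.] [80. 25.] 3.2 [ 0.716 -0.011  0.02 ]
[ 0.23575979 -0.63247397  0.23869304] [-6.85913060e-06  9.84129506e-01  1.77451725e-01 -3.94338083e-06] 0.08787838103393844 0.0187
```

View pics/top0.png

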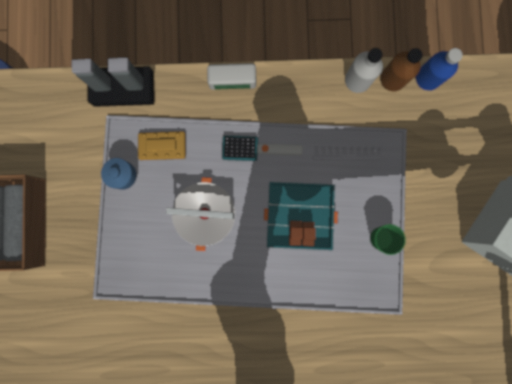

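View pics/scene0.png

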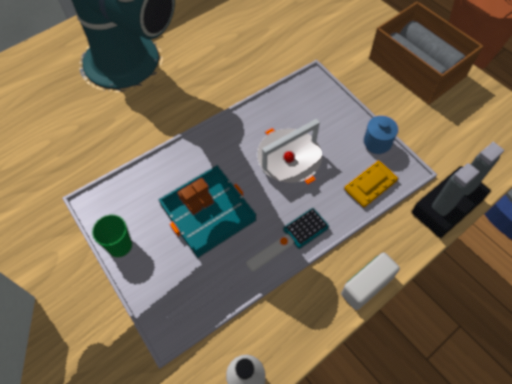

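The top view shows the heap on the feeder's −x (image-lower) side at px (302,233). The clips are at about (267,214) and (336,217), and the bar runs (167,211)–(232,215) with the ball under it. The scene view shows the heap as two brown blocks on top of the rest.

```bash
cat >> h.py <<'E'
def go(x,y,z,yaw):
    "tool shift mm / turn about tool z deg to reach world TCP, tool-x at yaw (deg)"
    o=ctrl.get_obs();q=np.array(o["tool_rot"])
    from scipy.spatial.transform import Rotation as Ro
    R=Ro.from_quat(q[[1,2,3,0]]).as_matrix();p=np.array(o["ee_pos"])
    T=np.array([[np.cos(yaw*np.pi/180),np.sin(yaw*np.pi/180),0],[np.sin(yaw*np.pi/180),-np.cos(yaw*np.pi/180),0],[0,0,-1]])
    rv=Ro.from_matrix(R.T@T.astype(float)).as_rotvec(degrees=True)
    print("t",round(o["time"],2),"p",p.round(4),"shift",(R.T@(np.array([x,y,z])-p)*1000).round(1),"turn",rv.round(1))
def orange(cam,z):
    im=cv2.cvtColor(ctrl.snapshot(cam),cv2.COLOR_RGB2HSV)
    m=cv2.inRange(im,(5,190,150),(13,255,255))
    n,_,s,c=cv2.connectedComponentsWithStats(m)
    for i in range(1,n):
        if s[i,4]>8: print(c[i].round(1),s[i,4],ray(cam,c[i],z).round(4))
E
python3 - <<'E'
from h import *
orange("top",.03)
im=cv2.cvtColor(ctrl.snapshot("top"),cv2.COLOR_RGB2HSV)
m=cv2.inRange(im,(80,100,20),(98,255,255)); n,l,s,c=cv2.connectedComponentsWithStats(m)
a,b=ray("top",(267,214),.03),ray("top",(336,217),.03)
print(a,b,(a+b)/2,np.degrees(np.arctan2(a[0]-b[0],a[1]-b[1])))
for p in((108,115),(405,128),(95,300),(402,312)):print(ray("top",p,.01))
a,b=ray("top",(167,211),.113),ray("top",(232,215),.113);print(a,b,(a+b)/2)
go(.5,-.105,.2,0)
E
```

```text
[ 0.55345569 -0.01873225  0.03      ] [ 0.5414762  -0.18698027  0.03      ] [ 0.54746595 -0.10285626  0.03      ] 4.072664515443508
[0.81597597 0.37712019 0.01      ]
[ 0.76031312 -0.37293087  0.01      ]
[0.3540992  0.41070941 0.01      ]
[ 0.30578588 -0.34158056  0.01      ]
[0.56515592 0.21047737 0.113     ] [0.5519573 0.0625174 0.113    ] [0.55855661 0.13649739 0.113     ]
t 0.6 p [ 0.2358 -0.6325  0.2387] shift [ 431.9 -402.    38.7] turn [ 0.   0.  20.4]
```

Request:
drive_tool(commands=[[[27, -25, 0, 0, 0, 0, 1], [54, -50, 0, 0, 0, 0, 1], [81, -75, 0, 0, 0, 0, 1], [108, -100, 0, 0, 0, 0, 1], [135, -125, 0, 0, 0, 0, 1], [162, -150, 0, 0, 0, 0, 1], [189, -175, 0, 0, 0, 0, 1], [216, -200, 0, 0, 0, 0, 1]]])

```text
time: 1.27
ee_pos: [0.3688, -0.368, 0.239]
tool_rot: [0.0, 0.984, 0.177, 0.0]
force: [0.7, 0.2, 1.2]
gripper_width: 0.0882
grip_force: 0.0
```

Request:
drive_tool(commands=[[[27, -25, 0, 0, 0, 3, 1], [54, -50, 0, 0, 0, 6, 1], [81, -75, 5, 0, 0, 9, 1], [108, -100, 10, 0, 0, 12, 1], [135, -125, 15, 0, 0, 16, 1], [162, -150, 20, 0, 0, 20, 1], [189, -175, 25, 0, 0, 24, 1], [216, -200, 25, 0, 0, 24.5, 1]]])

```text
time: 1.93
ee_pos: [0.5007, -0.1049, 0.213]
tool_rot: [-0.0, 0.999, -0.037, -0.0]
force: [-0.3, -1.1, 0.3]
gripper_width: 0.0883
grip_force: 0.0
```

Run:
```python
from h import *
import time
snap("wrist","w1"); orange("wrist",.03)
go(.504,-.1,.15,-4)
for d in ctrl.silhouettes("wrist","chew0")[:6]:
    r=cv2.minAreaRect(np.argwhere(d["mask"])[:,::-1].astype(np.float32))
    print(round(d["confidence"],2),np.round(r[0]),np.round(r[1]),round(r[2],1),ray("wrist",r[0],.065).round(4))
```

```text
[ 6.2 33. ] 178 [0.6396 0.1234 0.03  ]
[ 30.7 199.2] 11 [0.4774 0.1447 0.03  ]
t 2.03 p [ 0.5024 -0.1026  0.2137] shift [ 1.3 -2.6 63.7] turn [-0.1 -0.   0.2]
0.85 [243. 164.] [33. 30.] 90.0 [ 0.5079 -0.0901  0.065 ]
0.76 [275. 186.] [ 7. 26.] 90.0 [ 0.4856 -0.1187  0.065 ]
0.73 [243. 138.] [19. 28.] 90.0 [ 0.532  -0.0921  0.065 ]
0.68 [274. 139.] [18. 27.] 90.0 [ 0.5297 -0.1205  0.065 ]
0.58 [275. 165.] [34. 30.] 90.0 [ 0.5055 -0.1197  0.065 ]
0.47 [245. 186.] [ 7. 26.] 90.0 [ 0.4875 -0.0904  0.065 ]
```

View pics/w1.png

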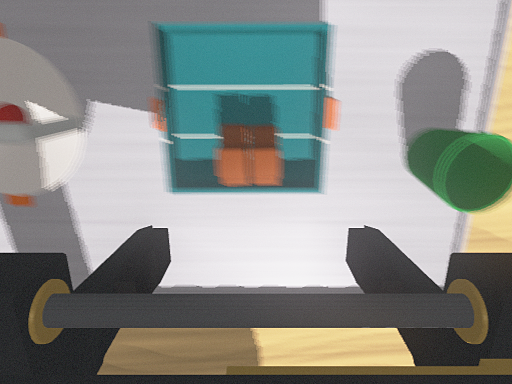

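The wrist view shows the two top blocks side by side at (232,166) and (266,166). The feeder corners are at about (152,25), (336,25), (325,192) and (168,192), and the clips at (158,113) and (331,113).

Run:
```python
from h import *
im=cv2.cvtColor(ctrl.snapshot("wrist"),cv2.COLOR_RGB2HSV)
go(.504,-.104,.15,-4)
# clips (orange outside gripper rows) and teal outline
for nm,lo,hi,z in(("teal",(83,120,40),(98,255,255),.039),("orange",(0,120,120),(12,255,255),.03)):
    m=cv2.inRange(im,lo,hi); m[215:]=0
    n,l,s,c=cv2.connectedComponentsWithStats(m)
    for i in range(1,n):
        if s[i,4]>60:
            print(nm,s[i],c[i].round(1),ray("wrist",c[i],z).round(4))
            if s[i,4]>5000:
                ap=cv2.approxPolyDP(cv2.convexHull(np.argwhere(l==i)[:,::-1].astype(np.int32)),8,True)[:,0]
                P=np.array([ray("wrist",p,z) for p in ap]);print(ap.tolist(),P.round(3).tolist(),P.mean(0))
```

```text
t 2.13 p [ 0.5011 -0.106   0.2138] shift [ 2.8 -2.3 63.8] turn [0.  0.  0.1]
teal [ 162   27  177   62 9595] [251.1  57. ] [ 0.6017 -0.1056  0.039 ]
[[334, 88], [179, 88], [162, 27], [338, 28]] [[0.569, -0.182, 0.039], [0.579, -0.036, 0.039], [0.632, -0.028, 0.039], [0.621, -0.185, 0.039]] [ 0.60023877 -0.10757943  0.039     ]
teal [163  45   8  29  75] [166.2  58.9] [ 0.6054 -0.0276  0.039 ]
teal [ 175   89  148   49 5689] [248.1 111.9] [ 0.5527 -0.0991  0.039 ]
[[322, 92], [318, 137], [181, 136], [175, 89]] [[0.566, -0.17, 0.039], [0.524, -0.166, 0.039], [0.534, -0.032, 0.039], [0.578, -0.032, 0.039]] [ 0.55065741 -0.09987756  0.039     ]
teal [326  93   8  49 202] [329.7 116.3] [ 0.5432 -0.1774  0.039 ]
teal [168 100   7  41 144] [170.8 122.4] [ 0.5478 -0.0235  0.039 ]
teal [181 140  44  22 867] [202.2 149.8] [ 0.519  -0.0507  0.039 ]
teal [284 140  35  22 688] [300.6 150.2] [ 0.5119 -0.1484  0.039 ]
teal [171 145  64  50 275] [186.8 178.4] [ 0.4905 -0.0314  0.039 ]
teal [324 146   6  35 108] [326.7 161.1] [ 0.499  -0.1743  0.039 ]
orange [  0  22  10  16 128] [ 4.1 30.2] [0.6408 0.1202 0.03  ]
orange [158 100  10  32 205] [162.7 113.9] [ 0.5557 -0.0142  0.03  ]
orange [332 101  10  32 207] [336.8 116.5] [ 0.5416 -0.1863  0.03  ]
orange [  0 108  22  16 238] [  8.6 116. ] [0.5641 0.1387 0.03  ]
orange [223 152  30  36 995] [238.1 169. ] [ 0.4947 -0.0839  0.03  ]
orange [256 152  29  35 972] [270.1 169. ] [ 0.4924 -0.1172  0.03  ]
orange [ 13 195  25  12 252] [ 25.2 200.4] [0.4755 0.1468 0.03  ]
```

Request:
drive_tool(commands=[[[5, -2, 35, 0, 0, 0.3, 1], [5, -2, 70, 0, 0, 0.3, 1], [5, -2, 105, 0, 0, 0.3, 1], [5, -2, 135, 0, 0, 0.3, 1], [5, -2, 155, 0, 0, 0.3, 1], [5, -2, 168, 0, 0, 0.3, 1], [5, -2, 174, 0, 0, 0.3, 1], [5, -2, 174, 0, 0, 0.3, 1]]])

```text
time: 2.8
ee_pos: [0.5043, -0.1062, 0.0383]
tool_rot: [-0.0, 0.999, -0.039, -0.002]
force: [-1.1, -0.4, 0.6]
gripper_width: 0.0883
grip_force: 0.0
```

Request:
drive_tool(commands=[[[0, 0, 0, 0, 0, 0, 0.4], [0, 0, 0, 0, 0, 0, 0.4], [0, 0, 0, 0, 0, 0, 0.4], [0, 0, 0, 0, 0, 0, 0.4], [0, 0, 0, 0, 0, 0, 0.4], [0, 0, 0, 0, 0, 0, 0.4]]], newtons=15)

```text
time: 3.3
ee_pos: [0.5067, -0.1053, 0.0406]
tool_rot: [0.0, 0.999, -0.038, 0.001]
force: [0.8, -0.4, 2.2]
gripper_width: 0.0558
grip_force: 15.0
```

Request:
drive_tool(commands=[[[0, 0, -12, 0, 0, 0, 0.4], [5, 0, -22, 0, 0, 0, 0.4], [30, -2, -22, 0, 0, 0, 0.4], [58, -4, -22, 0, 0, 0, 0.4], [82, -4, -22, 0, 0, 0, 0.4], [91, -4, -12, 0, 0, 0, 0.4], [91, -4, 5, 0, 0, 0, 0.4], [91, -4, 18, 0, 0, 0, 0.4]]])

```text
time: 3.97
ee_pos: [0.599, -0.1082, 0.0224]
tool_rot: [0.0, 0.999, -0.038, 0.001]
force: [-0.8, 0.7, -0.8]
gripper_width: 0.0558
grip_force: 15.0
```

Run:
```python
from h import *
snap("wrist","w2"); go(.548+.049*.997,-.1003-.049*.075,.013,-4.3); print(ctrl.get_obs()["gripper_width"])
```

```text
t 4.02 p [ 0.5957 -0.1076  0.0189] shift [ 0.9 -3.7  5.9] turn [-0.   0.2 -0. ]
0.05561327674897078
```

View pics/w2.png

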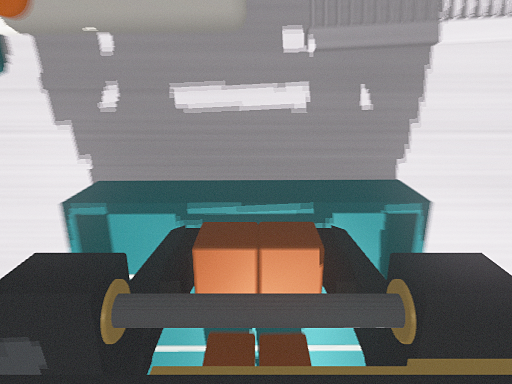

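Request:
drive_tool(commands=[[[0, 0, 5, 0, 0, 0, 0.4], [0, 0, 8, 0, 0, 0, 0.4], [0, 0, 8, 0, 0, 0, 0.92], [0, 0, 8, 0, 0, 0, 0.92], [0, 0, 8, 0, 0, 0, 0.92], [0, 0, 8, 0, 0, 0, 0.92], [0, 0, 0, 0, 0, 0, 0.92], [0, 0, -20, 0, 0, 0, 0.92]]])

```text
time: 4.68
ee_pos: [0.5945, -0.1076, 0.0398]
tool_rot: [-0.0, 0.999, -0.038, -0.003]
force: [-0.0, 0.5, 0.3]
gripper_width: 0.0809
grip_force: 0.0
```

Request:
drive_tool(commands=[[[0, 0, -15, 0, 0, 0, 0.95], [-20, 2, -20, 0, 0, 0, 0.95], [-45, 2, -20, 0, 0, 0, 0.95], [-68, 2, -20, 0, 0, 0, 0.95], [-76, 2, -20, 0, 0, 0, 0.95], [-76, 2, -20, 0, 0, 0, 0.95], [-76, 2, -20, 0, 0, 0, 0.95]]])

```text
time: 5.27
ee_pos: [0.522, -0.1045, 0.0626]
tool_rot: [0.0, 0.999, -0.038, 0.001]
force: [0.3, -0.9, -0.3]
gripper_width: 0.0837
grip_force: 0.0
```

Run:
```python
from h import *
snap("wrist","w3"); go(.548-.027*.997,-.1023+.027*.075,.013,-4.3); print(ctrl.get_obs()["gripper_width"])
for d in ctrl.silhouettes("wrist","chew0")[:6]:
    r=cv2.minAreaRect(np.argwhere(d["mask"])[:,::-1].astype(np.float32))
    print(round(d["confidence"],2),np.round(r[0]),np.round(r[1]),round(r[2],1),ray("wrist",r[0],.037).round(4))
```

```text
t 5.32 p [ 0.5226 -0.1046  0.0626] shift [-2.  -4.2 49.6] turn [ 0.  -0.1 -0.1]
0.08375881629333645
0.87 [280. 270.] [45. 46.] 90.0 [ 0.4928 -0.1145  0.037 ]
0.83 [226. 218.] [58. 49.] 90.0 [ 0.5282 -0.0861  0.037 ]
0.79 [281.  91.] [56. 54.] 90.0 [ 0.595  -0.1207  0.037 ]
0.74 [279. 218.] [59. 48.] 88.0 [ 0.5258 -0.116   0.037 ]
0.69 [228. 268.] [49. 49.] 90.0 [ 0.4958 -0.0839  0.037 ]
0.64 [226.  91.] [56. 56.] 90.0 [ 0.5971 -0.093   0.037 ]
```

View pics/w3.png

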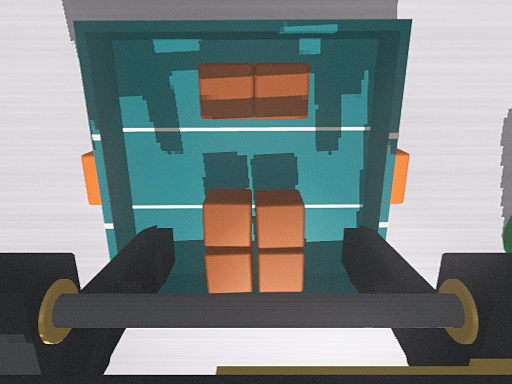

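The far pair is flat beyond the +25 line (rows 64–118), and the other four blocks stand side by side at rows 190–292. The next grasp takes the pair around (253,218).

Request:
drive_tool(commands=[[[0, -3, 15, 0, 0, 0, 0.95], [0, -3, 32, 0, 0, 0, 0.95], [0, -3, 43, 0, 0, 0, 0.95], [0, -3, 48, 0, 0, 0, 0.95], [0, -3, 48, 0, 0, 0, 0.95], [0, -3, 48, 0, 0, 0, 0.4], [0, -3, 48, 0, 0, 0, 0.4], [0, -3, 48, 0, 0, 0, 0.4]]])

```text
time: 6.03
ee_pos: [0.5222, -0.1015, 0.0146]
tool_rot: [0.0, 0.999, -0.038, 0.001]
force: [0.2, 0.7, 0.6]
gripper_width: 0.0658
grip_force: 0.0
```

Request:
drive_tool(commands=[[[0, 0, 0, 0, 0, 0, 0.4], [0, 0, 0, 0, 0, 0, 0.4], [0, 0, 0, 0, 0, 0, 0.4], [2, 0, -6, 0, 0, 0, 0.4], [10, 0, -8, 0, 0, 0, 0.4], [20, 0, -8, 0, 0, 0, 0.4], [26, 0, -8, 0, 0, 0, 0.4], [26, 0, -4, 0, 0, 0, 0.4]]])

```text
time: 6.7
ee_pos: [0.5504, -0.1038, 0.0189]
tool_rot: [0.0, 0.999, -0.038, 0.002]
force: [0.1, -0.5, -0.6]
gripper_width: 0.056
grip_force: 15.0
```

Request:
drive_tool(commands=[[[0, 0, 3, 0, 0, 0, 0.4], [0, 0, 3, 0, 0, 0, 0.4], [0, 0, 3, 0, 0, 0, 0.9], [0, 0, 3, 0, 0, 0, 0.9], [0, 0, 3, 0, 0, 0, 0.9], [0, 0, -2, 0, 0, 0, 0.95], [0, 0, -22, 0, 0, 0, 0.95], [0, 0, -50, 0, 0, 0, 0.95]]])

```text
time: 7.37
ee_pos: [0.5443, -0.1026, 0.0657]
tool_rot: [-0.001, 0.999, -0.038, -0.003]
force: [0.1, 0.6, 0.8]
gripper_width: 0.0834
grip_force: 0.0
```

Request:
drive_tool(commands=[[[0, 0, -30, 0, 0, 0, 0.95], [-20, 0, -60, 0, 0, 0, 0.95], [-40, 0, -80, 0, 0, 0, 0.95], [-60, 0, -80, 0, 0, 0, 0.95], [-60, 0, -80, 0, 0, 0, 0.95], [-60, 0, -80, 0, 0, 0, 0.95]]])

```text
time: 7.87
ee_pos: [0.4869, -0.0987, 0.1483]
tool_rot: [0.0, 0.999, -0.038, 0.001]
force: [0.3, -0.4, 0.7]
gripper_width: 0.0834
grip_force: 0.0
```

Run:
```python
from h import *
snap("wrist","w4"); go(.5586,.1365,.2,0)
for d in ctrl.silhouettes("wrist","chew0")[:7]:
    r=cv2.minAreaRect(np.argwhere(d["mask"])[:,::-1].astype(np.float32))
    p=ray("wrist",r[0],.035); a=-.075; dx=p[:2]-[.548,-.1003]
    print(round(d["confidence"],2),np.round(r[0]),np.round(r[1]),p.round(4),"feeder xy",[round(float(dx[0]*.997+dx[1]*a),4),round(float(-dx[0]*a+dx[1]*.997),4)])
```

```text
t 7.92 p [ 0.4875 -0.0987  0.1478] shift [  53.1 -239.9  -52.1] turn [ 0.  -0.  -4.4]
0.94 [239.  40.] [44. 38.] [ 0.5954 -0.0924  0.035 ] feeder xy [0.0467, 0.0114]
0.87 [276. 108.] [37. 37.] [ 0.5458 -0.1157  0.035 ] feeder xy [-0.001, -0.0155]
0.77 [239. 175.] [39. 34.] [ 0.4944 -0.0829  0.035 ] feeder xy [-0.0547, 0.0133]
0.73 [278.  39.] [44. 39.] [ 0.5943 -0.1208  0.035 ] feeder xy [0.0477, -0.017]
0.62 [278. 174.] [39. 34.] [ 0.493  -0.1146  0.035 ] feeder xy [-0.0538, -0.0183]
0.6 [240. 106.] [37. 37.] [ 0.5489 -0.0884  0.035 ] feeder xy [0.0, 0.0119]
0.58 [479. 170.] [93. 64.] [ 0.4839 -0.2784  0.035 ] feeder xy [-0.0506, -0.1824]
```

View pics/w4.png

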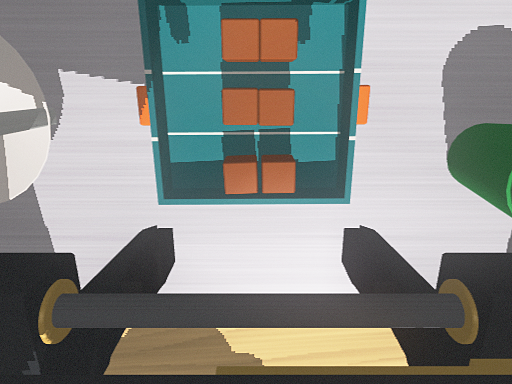

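All six blocks lie flat, one pair per strip: about (258,40), (258,107) and (258,174), giving feeder x ≈ +47, 0 and −54 mm. Next is the cover.

Request:
drive_tool(commands=[[[7, -30, -15, 0, 0, -7, 0.9], [14, -60, -30, 0, 0, -14, 0.9], [21, -90, -45, 0, 0, -21, 0.9], [28, -120, -60, 0, 0, -28, 0.9], [35, -150, -70, 0, 0, -35, 0.9], [42, -180, -75, 0, 0, -42, 0.9], [49, -210, -75, 0, 0, -49, 0.9], [53, -240, -75, 0, 0, -56, 0.9]]])

```text
time: 8.63
ee_pos: [0.5601, 0.1385, 0.2224]
tool_rot: [0.0, 0.899, 0.438, 0.0]
force: [0.1, -0.3, 0.1]
gripper_width: 0.0792
grip_force: 0.0
```

Request:
drive_tool(commands=[[[0, 0, 0, 0, 0, -7, 0.9], [0, 0, 0, 0, 0, -14, 0.9], [0, 0, 0, 0, 0, -21, 0.9], [0, 0, 0, 0, 0, -28, 0.9], [0, 0, 0, 0, 0, -33, 0.9], [0, 0, 0, 0, 0, -33, 0.9], [0, 0, 0, 0, 0, -33, 0.9]]])

```text
time: 9.22
ee_pos: [0.5588, 0.1368, 0.2217]
tool_rot: [-0.0, 0.74, 0.672, -0.001]
force: [0.7, 0.5, -0.2]
gripper_width: 0.0792
grip_force: 0.0
```

Run:
```python
from h import *
snap("wrist","w5"); go(.5586,.1365,.085,85)
for q,z in(("dish_bar",.113),("ball_center",.035)):
  for d in ctrl.silhouettes("wrist",q)[:1]:
    r=cv2.minAreaRect(np.argwhere(d["mask"])[:,::-1].astype(np.float32))
    print(q,round(d["confidence"],2),d["location"],np.round(r[0]),np.round(r[1]),r[2],ray("wrist",d["location"],z).round(4))
```

```text
t 9.27 p [0.5588 0.1367 0.2219] shift [ -0.2   0.  136.9] turn [-0.1  0.  -0.5]
dish_bar 0.95 [256.3, 157.9] [262. 159.] [160. 148.] 50.74415969848633 [0.5598 0.1576 0.113 ]
ball_center 0.68 [266.4, 159.7] [260. 159.] [18. 27.] 90.0 [0.5681 0.1375 0.035 ]
```

View pics/w5.png

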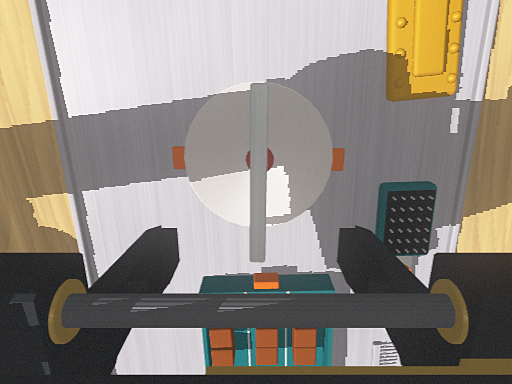

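The bar runs from (260,83) to (257,261), the tabs are at (179,157) and (338,159), and the ball is in the middle at (260,159).

Run:
```python
from h import *
a,b=ray("wrist",(260,83),.113),ray("wrist",(257.5,261),.113);c=(a+b)/2
print(a,b,c,np.degrees(np.arctan2(a[1]-b[1],a[0]-b[0])))
t=[ray("wrist",p,.02) for p in((179,157.5),(338,158.5))];print(t,(t[0]+t[1])/2)
go(c[0],c[1],.085,85)
```

```text
[0.56797453 0.21406133 0.113     ] [0.55181529 0.06506836 0.113     ] [0.55989491 0.13956484 0.113     ] 83.81009976317372
[array([0.47366267, 0.14554048, 0.02      ]), array([0.6459367 , 0.12793739, 0.02      ])] [0.55979969 0.13673894 0.02      ]
t 9.37 p [0.5587 0.1366 0.2222] shift [  3.1   1.  137.2] turn [-0.   0.  -0.5]
```

Request:
drive_tool(commands=[[[1, 1, 35, 0, 0, 0.4, 0.9], [1, 1, 70, 0, 0, 0.4, 0.8], [1, 1, 98, 0, 0, 0.4, 0.6], [1, 1, 120, 0, 0, 0.4, 0.5], [1, 1, 132, 0, 0, 0.4, 0.45], [1, 1, 137, 0, 0, 0.4, 0.4], [1, 1, 137, 0, 0, 0.4, 0.35], [1, 1, 137, 0, 0, 0.4, 0.3]]])

```text
time: 10.03
ee_pos: [0.5606, 0.1376, 0.0868]
tool_rot: [0.0, 0.742, 0.671, 0.001]
force: [0.2, -0.0, 0.2]
gripper_width: 0.0347
grip_force: 0.0
```

Request:
drive_tool(commands=[[[0, 0, 0, 0, 0, 0, 0.25], [0, 0, 0, 0, 0, 0, 0.2], [0, 0, 0, 0, 0, 0, 0.15], [0, 0, 0, 0, 0, 0, 0.1], [0, 0, 0, 0, 0, 0, 0.0], [0, 0, 0, 0, 0, 0, 0.0], [0, 0, 0, 0, 0, 0, 0.0], [0, 0, 0, 0, 0, 0, 0.0]]], newtons=45)

```text
time: 10.7
ee_pos: [0.5602, 0.1376, 0.087]
tool_rot: [0.0, 0.742, 0.671, 0.001]
force: [-1.9, 0.0, 5.5]
gripper_width: 0.0133
grip_force: 45.0
```

Request:
drive_tool(commands=[[[0, 0, -2, 0, 0, 0, 0], [0, 0, -5, 0, 0, 0, 0], [0, 0, -9, 0, 0, 0, 0], [0, 0, -14, 0, 0, 0, 0], [0, 0, -20, 0, 0, 0, 0], [0, 0, -26, 0, 0, 0, 0], [0, 0, -32, 0, 0, 0, 0], [0, 0, -38, 0, 0, 0, 0]]])

```text
time: 11.37
ee_pos: [0.5597, 0.1375, 0.1245]
tool_rot: [0.0, 0.742, 0.671, 0.0]
force: [1.2, -0.7, -2.5]
gripper_width: 0.0133
grip_force: 45.0
```

Request:
drive_tool(commands=[[[0, 0, -6, 0, 0, 0, 0], [0, 0, -13, 0, 0, 0, 0], [0, 0, -20, 0, 0, 0, 0], [0, 0, -28, 0, 0, 0, 0], [0, 0, -36, 0, 0, 0, 0], [0, 0, -42, 0, 0, 0, 0], [0, 0, -46, 0, 0, 0, 0], [0, 0, -48, 0, 0, 0, 0]]])

```text
time: 12.03
ee_pos: [0.56, 0.1376, 0.1728]
tool_rot: [0.0, 0.742, 0.671, 0.001]
force: [-0.6, 1.1, -2.3]
gripper_width: 0.0134
grip_force: 45.0
```

Run:
```python
from h import *
snap("scene","s6"); go(.548,-.1003,.170,-4.3)
for q,z in(("ball_center",.11),("dish",.1)):
  for d in ctrl.silhouettes("scene",q)[:1]: print(q,d["confidence"],d["location"],ray("scene",d["location"],z))
```

```text
t 12.08 p [0.56   0.1376 0.1727] shift [-237.9   11.9    2.6] turn [ 0.  -0.1 88.5]
ball_center 0.56 [293.2, 134.9] [0.56034136 0.14069054 0.11      ]
dish 0.67 [288.7, 139.5] [0.55834698 0.12964423 0.1       ]
```

View pics/s6.png

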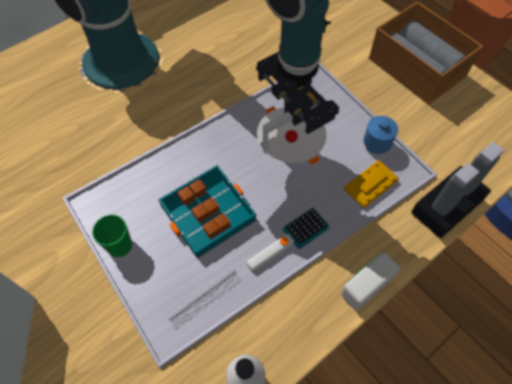

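The cover is up and level, with the ball in its middle at (293,135). Now the slow turn.

Request:
drive_tool(commands=[[[0, 0, 0, 0, 0, 1, 0], [0, 0, 0, 0, 0, 3, 0], [0, 0, 0, 0, 0, 6, 0], [0, 0, 0, 0, 0, 10, 0], [0, 0, 0, 0, 0, 14, 0], [0, 0, 0, 0, 0, 18, 0], [0, 0, 0, 0, 0, 22, 0], [0, 0, 0, 0, 0, 26, 0]]])

```text
time: 12.85
ee_pos: [0.5592, 0.1374, 0.171]
tool_rot: [-0.0, 0.875, 0.485, -0.001]
force: [0.6, -0.1, -2.7]
gripper_width: 0.0136
grip_force: 45.0
```

Request:
drive_tool(commands=[[[0, 0, 0, 0, 0, 4, 0], [0, 0, 0, 0, 0, 8, 0], [0, 0, 0, 0, 0, 12, 0], [0, 0, 0, 0, 0, 16, 0], [0, 0, 0, 0, 0, 20, 0], [0, 0, 0, 0, 0, 24, 0], [0, 0, 0, 0, 0, 28, 0], [0, 0, 0, 0, 0, 32, 0]]])

```text
time: 13.52
ee_pos: [0.5591, 0.1374, 0.171]
tool_rot: [-0.0, 0.974, 0.225, -0.001]
force: [-0.6, -0.5, -2.8]
gripper_width: 0.0139
grip_force: 45.0
```

Request:
drive_tool(commands=[[[0, 0, 0, 0, 0, 4, 0], [0, 0, 0, 0, 0, 8, 0], [0, 0, 0, 0, 0, 13, 0], [0, 0, 0, 0, 0, 18, 0], [0, 0, 0, 0, 0, 23, 0], [0, 0, 0, 0, 0, 27, 0], [0, 0, 0, 0, 0, 29, 0], [0, 0, 0, 0, 0, 30, 0]]])

```text
time: 14.18
ee_pos: [0.5591, 0.1374, 0.171]
tool_rot: [0.0, 0.999, -0.034, -0.001]
force: [-0.9, -0.0, -2.0]
gripper_width: 0.0133
grip_force: 45.0
```

Run:
```python
from h import *
go(.548,-.1003,.172,-4.3)
```

```text
t 14.18 p [0.5591 0.1374 0.171 ] shift [  4.9 237.9  -0.9] turn [0.  0.1 0.4]
```

Request:
drive_tool(commands=[[[0, 1, 0, 0, 0, 0, 0], [0, 3, 0, 0, 0, 0, 0], [0, 6, 0, 0, 0, 0, 0], [0, 10, 0, 0, 0, 0, 0], [1, 15, 0, 0, 0, 0, 0], [1, 21, 0, 0, 0, 0, 0], [1, 28, 0, 0, 0, 0, 0], [1, 35, 0, 0, 0, 0.4, 0]]])

```text
time: 14.85
ee_pos: [0.5582, 0.1016, 0.1718]
tool_rot: [0.0, 0.999, -0.036, 0.0]
force: [-0.4, -0.5, -3.1]
gripper_width: 0.0137
grip_force: 45.0
```

Request:
drive_tool(commands=[[[0, 8, 0, 0, 0, 0, 0], [0, 16, 0, 0, 0, 0, 0], [0.5, 24, 0, 0, 0, 0, 0], [0.5, 32, 0, 0, 0, 0, 0], [1, 40, 0, 0, 0, 0, 0], [1, 48, 0, 0, 0, 0, 0], [1.5, 56, 0, 0, 0, 0, 0], [1.5, 64, 0, 0, 0, 0, 0]]])

```text
time: 15.52
ee_pos: [0.5552, 0.0377, 0.1717]
tool_rot: [-0.0, 0.999, -0.036, 0.0]
force: [1.0, -0.4, -3.1]
gripper_width: 0.0133
grip_force: 45.0
```

Request:
drive_tool(commands=[[[0, 8, 0, 0, 0, 0, 0], [0, 16, 0, 0, 0, 0, 0], [0.5, 24, 0, 0, 0, 0, 0], [0.5, 32, 0, 0, 0, 0, 0], [1, 40, 0, 0, 0, 0, 0], [1, 48, 0, 0, 0, 0, 0], [1.5, 56, 0, 0, 0, 0, 0], [1.5, 64, 0, 0, 0, 0, 0]]])

```text
time: 16.18
ee_pos: [0.552, -0.0262, 0.1717]
tool_rot: [0.0, 0.999, -0.036, 0.0]
force: [0.6, -0.1, -1.9]
gripper_width: 0.0132
grip_force: 45.0
```

Request:
drive_tool(commands=[[[0, 8, 0, 0, 0, 0, 0], [0, 16, 0, 0, 0, 0, 0], [0, 23, 0, 0, 0, 0, 0], [0, 30, 0, 0, 0, 0, 0], [0.5, 36, 0, 0, 0, 0, 0], [0.5, 42, 0, 0, 0, 0, 0], [0.5, 47, 0, 0, 0, 0, 0], [0.5, 52, 0, 0, 0, 0, 0]]])

```text
time: 16.85
ee_pos: [0.5487, -0.0778, 0.1717]
tool_rot: [-0.0, 0.999, -0.036, -0.0]
force: [-0.4, 0.9, -3.8]
gripper_width: 0.0133
grip_force: 45.0
```

Request:
drive_tool(commands=[[[0, 5, 0, 0, 0, 0, 0], [0, 9, 0, 0, 0, 0, 0], [0, 13, 0, 0, 0, 0, 0], [0, 16, 0, 0, 0, 0, 0], [0, 19, 0, 0, 0, 0, 0], [0, 21, 0, 0, 0, 0, 0], [0, 22, 0, 0, 0, 0, 0], [0, 23, 0, 0, 0, 0, 0]]])

```text
time: 17.52
ee_pos: [0.547, -0.1003, 0.1717]
tool_rot: [-0.0, 0.999, -0.036, 0.0]
force: [-1.2, -0.7, -3.0]
gripper_width: 0.0135
grip_force: 45.0
```

Run:
```python
from h import *
go(.548,-.1003,.172,-4.3)
snap("top","t7")
a=cv2.imread("pics/t7.png")[130:290,150:400]; s=cv2.cvtColor(snap("scene"),cv2.COLOR_RGB2BGR)[110:290,110:390]
a=cv2.resize(a,(450,288),interpolation=cv2.INTER_CUBIC); s=cv2.resize(s,(450,289),interpolation=cv2.INTER_CUBIC)
cv2.imwrite("pics/c7.png",np.vstack([a,s]))
for q,z in(("ball_center",.11),("dish",.1)):
  for d in ctrl.silhouettes("scene",q)[:1]: print(q,d["confidence"],d["location"],ray("scene",d["location"],z))
```

```text
t 17.52 p [ 0.547  -0.1003  0.1717] shift [ 0.9 -0.1 -0.3] turn [-0.   0.   0.1]
dish 0.71 [209.6, 196.1] [ 0.56135341 -0.09611338  0.1       ]
```

View pics/c7.png

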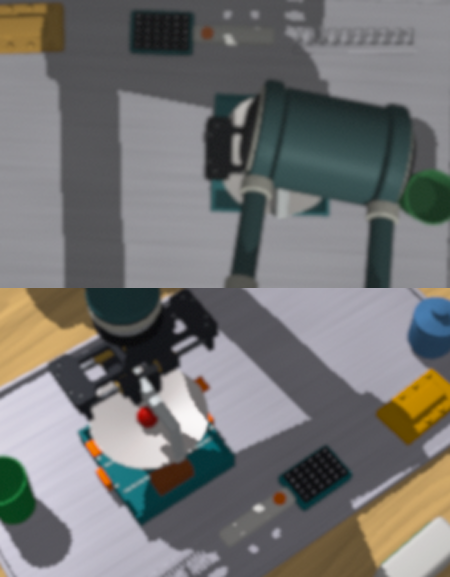

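The cover sits over the feeder with its tabs beside the clips, left at (92,448)/(103,478) and right at (202,384). The ball is at crop (147,416), which is scene px (201.5,189). I'll let it settle, then check.

Request:
drive_tool(commands=[[[0.5, 0, 0, 0, 0, 0, 0], [0.5, 0, 0, 0, 0, 0, 0], [0.5, 0, 0, 0, 0, 0, 0], [0.5, 0, 0, 0, 0, 0, 0], [0.5, 0, 0, 0, 0, 0, 0], [0.5, 0, 0, 0, 0, 0, 0], [0.5, 0, 0, 0, 0, 0, 0], [0.5, 0, 0, 0, 0, 0, 0]]])

```text
time: 18.38
ee_pos: [0.5476, -0.1003, 0.1717]
tool_rot: [-0.0, 0.999, -0.036, 0.0]
force: [-0.4, 0.8, -2.9]
gripper_width: 0.0128
grip_force: 45.0
```

Run:
```python
from h import *
im=cv2.cvtColor(snap("scene"),cv2.COLOR_RGB2HSV)[170:210,180:225]
m=cv2.inRange(im,(0,190,90),(5,255,255))|cv2.inRange(im,(172,190,90),(180,255,255))
c=np.argwhere(m).mean(0)[::-1]+[180,170];print(m.sum()//255,c,ray("scene",c,.110),ctrl.get_obs()["ee_pos"])
orange("scene",.1)
```

```text
77 [200.79220779 190.15584416] [ 0.54299102 -0.10445126  0.11      ] [ 0.54754522 -0.10027848  0.17170106]
```

```bash
python3 -c "
from rig import ctrl
print(ctrl.sign_off())"
```

```text
the job is handed in; nothing more can be done
None
```

I handed the job in at about 18 s: the six blocks lie flat, two per strip, and the cover is held still about 5 cm above the feeder rim, quarter-turned, with the ball measured about 6 mm from its middle; the judge's verdict was not shown.

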